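Eject the lens module against a waiting finger

TASK

Eject the black lens module from the white bench dock without letting it shoot out: push the red release key in with one finger while the other finger stands in front of the module, so that the module pops out against that finger, and hold it trapped there for a moment with the key still pushed in. Then ease both fingers back so that the ejector brings the module out to its full stroke, and leave it standing straight, about half out of its channel, with the robot clear. Do not lift or tip the module, and leave the things beside the dock where they are.

Things in the scene. Friction and masses are not known exactly. Their poses are not given: they have to be found in the camera images.
- dock: White bench dock, grey base, fixed, 140 x 132 mm, 56 mm high (48 at the front). Origin on the worktop under the middle of its channel; x runs along the channel into the dock (the module comes out toward -x), y left. The open-topped channel, 38 mm wide, floor at z = 10 mm, opens in the front face at x = -55 mm; a grey sill 44 mm wide carries the floor on to x = -102 mm.
- catch_tip (a point): Steel catch, 14 mm high, in front of the right edge of the module's front plate; this point is the middle of its end. It holds the module in and slides aside (dock's -y) as the key goes in. The grey lug round it reaches 9 mm farther out than the module's front plate, 24 to 44 mm right of the centre line, up to z = 44 mm.
- module: Black lens module, loose, about 0.11 kg, in the dock's channel: body 52 x 36 x 36 mm with a front plate 5 mm thick, 40 mm wide and 41 mm high. Origin under the middle of its length, z up, the front plate at x = -31 to -26 mm. Unless stopped by a finger it shoots out over the worktop at about 1 m/s once released.
- module_front (a point): Centre of the module's front plate face (turned toward the robot), 20 mm above the module's underside.
- dock_mouth (a point): Point of the dock where module_front is when the module is home: x = -61 mm, y = 0, z = 30 mm in the dock's frame; axes as the dock.
- key_face (a point): Centre of the red release key's front face, 26 mm wide by 23 mm high (z = 15.5 to 38.5 mm above the worktop), to the right of the module: 62 mm to the right of the channel's centre line and 22 mm farther out than the module's front plate when not pressed.
- release_key (a joint): How far the red key is pushed in (dock's +x): 0 out, 0.009 m fully in. Spring 1.5 N at 0 to 3.3 N fully in, the catch's friction up to 3 N more. It draws the catch aside by as much; the module is let go at 1.5 to 5 mm. It springs back out when let go, also with the module out.
- ejector (a joint): Stroke of the spring ejector behind the module: about 0.001 m with the module home, 0.030 m fully out; pushes with 4.5 N at the start, 2.8 N at the end. Fully out, the module's front plate is about 29 mm out from home and the module rests on floor and sill by itself.
- sample_cutter: Steel and black knurled sample cutter, 41 mm across, 58 mm high, standing to the left of the dock; to be left alone. Origin under its centre.
- weight: Brass weight, 25 mm across, 30 mm high, standing to the right of the dock; to be left alone. Origin under its centre.
- thumb_screw: Brass thumb screw standing on its head, 19 mm across, 33 mm high, to the right of the dock; to be left alone. Origin under its centre.
Things that resemble listed ones, but are neither listed nor needed, are in the scene too. What is shaped like the module but green or yellow is not meant.

How it is judged:
On the way, in this order (a step that is already met when the one before it is completed fails the run):
1. the red key starts to go in (value of joint release_key above 0.001 m).
2. the key is held in while a finger holds back the popped module (value of joint release_key above 0.003 m and contact force between the fingers and module above 0.5 N and x of module_front in the frame of dock_mouth below -0.006 m), for 0.3 s.
At the end, for the whole second after the job is handed in: The module stands 24 to 38 mm out of its home place, straight in the channel (within 0.12 rad), level and at rest, the ejector at least 24 mm out and the key let go (in by less than 4 mm) (x of module_front in the frame of dock_mouth between -0.038 and -0.024 m and angle between the x axis of module and the x axis of dock, either way round below 0.12 rad and angle between module's own z axis and vertical below 0.1 rad and linear speed of module below 0.02 m/s and value of joint ejector above 0.024 m and value of joint release_key below 0.004 m); the robot touches nothing.
It fails at once if the module shot out of its channel (more than 48 mm) (x of module_front in the frame of dock_mouth below -0.048 m).
It fails at once if the module was lifted or tipped (z of module_front in the frame of dock_mouth above 0.008 m or angle between module's own z axis and vertical above 0.25 rad).
It fails at once if the sample cutter, weight or thumb screw was disturbed (distance of any of sample_cutter, weight, thumb_screw from where it was at the start of the episode above 0.01 m).
It also fails if it takes over 38 s, if anything falls off the work surface, if the arm or the gripper's body presses on something with over 40 N, if the wrist force passes 120 N, or if a joint passes its speed limit or range.

ROBOT

A 7-joint arm with a two-finger parallel gripper is mounted at the origin on a cart in front of the work surface, level with it; the furniture and walls round the work are solid. World frame = base frame: x ahead of the robot, y to its left, z up, the work surface at z = 0. Lengths are in m, angles in rad, forces in N, time in s.
With the tool pointing down it reaches from about 0.35 to 0.775 m from the base axis. Payload 3.1 kg.
Tool frame: the origin (TCP) lies at the very end of the fingers, on their centre line; the grasp point (between the pads) lies 19 mm behind it; z points along the fingers, y is the line along which they close (so a half turn about z gives the same grasp; the last joint's range is limited). The gripper opens to 85 mm and grips with 20 to 120 N. Pads are 22 mm wide; open, the fingers measure 114 mm over their backs; the gripper's body (76 mm by 85 mm) begins 54 mm behind the grasp point. The pads swing forward as they close: fully open they stand 13 mm farther back than shut.
Start: joints at [-1.377, 0.311, 0.014, 1.512, -0.004, 1.319, -0.027], TCP at [0.128, 0.535, 0.231] pointing down, gripper open.
Joint ranges: [-2.7, 2.7], [-0.3, 1.91], [-1.27, 1.3], [0.12, 2.57], [-1.44, 4.58], [0.2, 2.03], [-3.05, 3.05]. Speed limits (rad/s): [2.79, 2.79, 3.14, 3.14, 3.14, 3.14, 3.14].

INTERFACE

Orientations are given as a unit quaternion [w, x, y, z].
In Python, from plant import get_obs, read_camera, camera_info, robot gives the robot as it stands. The module is installed in compiled form; this text tells all that it offers.
- The arm moves only by the shell command python3 -m inch 'ROWS'. ROWS is JSON, one flat list of numbers, 5 for each row, row after row: the closure, from 0 (fully open) to 1 (shut), then the shift along the world's x, y, z in units of 50 mm (1.0 is 50 mm), then the turn about the world's z in degrees. A call has 1 to 8 rows; each row shifts and turns the commanded pose from where the row before left it; what a row does not reach is not made up. A row lasts 1/10 s, in which the tool goes at most 50 mm and 8.59 degrees, less where a joint would pass 70% of its speed; a pose out of reach is approached as far as the arm can. A call is refused whole if a number of a shift passes 1 or a number of a turn 8.59, either way. A call with a gripper value outside its range is refused whole. The fingers move at their own pace and stop on an object; the grip force is fixed at half the most. Time passes only in rows, so rows that do not move let the fingers close. It gives the time, the measured TCP pose, the force, the opening and the grip force at its end, in the units of the state.
- get_obs(): the state, without advancing time (a new reading comes with each control period).
- read_camera(name): name is "scene" or "top" or "wrist"; returns (picture, depth): 384x512x3 uint8, red, green, blue; 384x512 float32, m along the optical axis (not along the pixel's ray), 0 where there is no reading.
- camera_info(name): a dict with "mtx" (3x3 intrinsics, pixels), "camera_from_world" (4x4, takes a point from world to camera coordinates). Camera axes: x right, y down, z forward; pixel columns grow to the right and rows downward; lengths in m; the calibration is good to about 2 mm. A picture is of the moment at which its call begins: read the wrist's pose just before it. camera_info takes no time and is no camera call; for the wrist camera it gives the pose at the moment of the call.
- robot.sign_off(): hands the job in; it is judged then, once.
The state is a dict: "time_s": time; "q": joint angles; "joint_velocities": joint speeds; "tau": joint torques, N m; "position": TCP position; "eef_rot": TCP orientation; "force": force on the tool from outside, world axes, zero at the start; "torque": the same for the moment, N m; "width": finger opening in m; "grasp_force": force on a finger pad.
Only numpy, scipy, OpenCV 4.12 (cv2) and the standard library are available. Lean on these libraries where they do the work, as an engineer would, in place of code of your own. Each camera call takes 0.05 s, during which the arm holds its last target. There are 200 camera calls.

## Working session

There is one attempt and no reset: what is moved stays moved. The work goes in short steps, Python scripts to look and compute and a shell command to move; the robot and the scene stay as the last step left them, time stands still between calls to the robot, and variables do not carry over. Pictures are saved under pics/ and viewed, at most 10 in all, crops included, and the job is handed in when it is done.

```bash
mkdir -p pics; cat > h.py <<'E'
import numpy as np, cv2
from plant import get_obs, read_camera, camera_info, robot
def grab(n):
    ci=camera_info(n); im,d=read_camera(n); return im,d,np.array(ci["mtx"]),np.array(ci["camera_from_world"])
def cloud(d,K,T):
    v,u=np.indices(d.shape); P=np.stack([(u-K[0,2])/K[0,0]*d,(v-K[1,2])/K[1,1]*d,d],-1)
    return (P-T[:3,3])@T[:3,:3]
def ray(u,v,z,K,T):
    r=T[:3,:3].T@np.array([(u-K[0,2])/K[0,0],(v-K[1,2])/K[1,1],1]); c=-T[:3,:3].T@T[:3,3]
    return c+r*(z-c[2])/r[2]
E
python3 - <<'E'
from h import *
o=get_obs(); print(o['time_s'],o['position'],o['eef_rot'],o['width'])
for n in("top","scene"):
    im,d,K,T=grab(n); cv2.imwrite(f"pics/{n}0.png",im[:,:,::-1]); np.savez(f"{n}0.npz",im=im,d=d,K=K,T=T)
    print(n,-T[:3,:3].T@T[:3,3])
E
```

```text
0.0 [0.12829619 0.53407569 0.23020626] [-7.50684087e-05  1.17553519e-01  9.93065839e-01 -1.18471605e-03] 0.08553824130513303
top [ 0.46231299 -0.06295647  0.90723658]
scene [0.32843186 0.42777786 0.69337862]
```

View pics/top0.png

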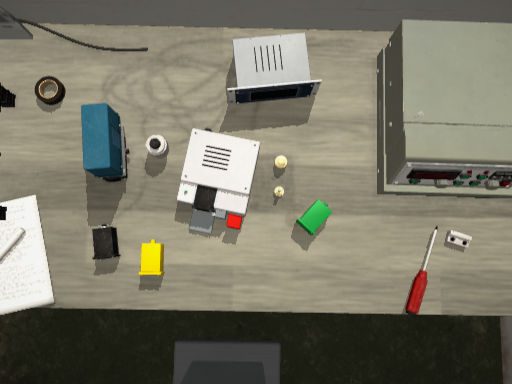

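View pics/scene0.png

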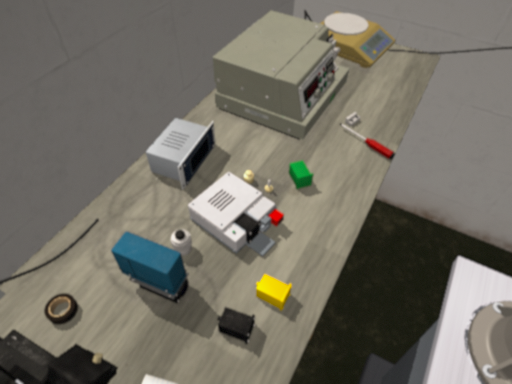

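Top view: the black module sits in the dock channel at (205,197), with the red key at (234,221), the sill at (201,222), the weight at (281,161) and the thumb screw at (279,191). The things it could be taken for are a loose black block (105,242), a yellow one (151,259) and a green one (315,217). I choose the black one inside the white dock, the only one with a key beside it. Next I measure and check it in a close crop.

```bash
python3 - <<'E'
from h import *
f=np.load("top0.npz"); im,d,K,T=[f[k] for k in("im","d","K","T")]
P=cloud(d,K,T); print("K",K[0,0],"table z",np.median(P[300,:,2]))
hsv=cv2.cvtColor(im,cv2.COLOR_RGB2HSV); h,s,v=cv2.split(hsv)
u0,v0,u1,v1=165,115,300,245
R=np.zeros(d.shape,bool); R[v0:v1,u0:u1]=1
m=R&(np.abs(P[...,2]-.056)<.005)&(s<60)&(v>150)
m=cv2.morphologyEx(m.astype(np.uint8),cv2.MORPH_OPEN,np.ones((5,5)))>0
q=P[m][:,:2].astype(np.float32); r=cv2.minAreaRect(q*1000); print("white",r,np.round(cv2.boxPoints(r)))
red=R&(s>150)&((h<8)|(h>172)); q=P[red]; print("red n",red.sum(),"z pct",np.percentile(q[:,2],[5,50,95]))
t=red&(P[...,2]>.030); r=cv2.minAreaRect(P[t][:,:2].astype(np.float32)*1000); print("redtop",r,np.round(cv2.boxPoints(r)))
blk=R&(v<70)&(P[...,2]>.04); blk[:175]=0; r=cv2.minAreaRect(P[blk][:,:2].astype(np.float32)*1000); print("blk",blk.sum(),np.median(P[blk][:,2]),r,np.round(cv2.boxPoints(r)))
sill=R&(np.abs(P[...,2]-.010)<.004)&(s<60); sill=cv2.morphologyEx(sill.astype(np.uint8),cv2.MORPH_OPEN,np.ones((5,5)))>0
r=cv2.minAreaRect(P[sill][:,:2].astype(np.float32)*1000); print("sill",r,np.round(cv2.boxPoints(r)))
for n,uv in dict(weight=(281,161),screw=(279,191),cutter=(156,145)).items(): print(n,P[uv[1],uv[0]])
cv2.imwrite("pics/crop.png",cv2.resize(im[v0:v1,u0:u1,::-1],None,fx=5,fy=4.5,interpolation=cv2.INTER_CUBIC)[:600])
E
```

```text
K 463.36195108387244 table z 0.00023407811965545495
white ((634.2449340820312, -8.684051513671875), (131.4751739501953, 102.8555908203125), 79.18289947509766) [[571. -64.]
 [672. -83.]
 [697.  46.]
 [596.  66.]]
red n 185 z pct [0.03042258 0.03789719 0.04091611]
redtop ((498.21038818359375, -41.826988220214844), (78.23896789550781, 28.617700576782227), 10.390263557434082) [[457. -35.]
 [462. -63.]
 [539. -49.]
 [534. -21.]]
blk 451 0.046155361416802466 ((531.3665771484375, -20.91815948486328), (152.57205200195312, 53.51858139038086), 50.6617546081543) [[462. -63.]
 [504. -97.]
 [600.  21.]
 [559.  55.]]
sill ((523.6657104492188, 26.259174346923828), (42.98805618286133, 40.374603271484375), 81.4225082397461) [[500.   8.]
 [540.   2.]
 [547.  45.]
 [507.  51.]]
weight [ 0.6405411  -0.12498349  0.02845224]
screw [ 0.58301886 -0.12227041  0.02093496]
cutter [0.66041331 0.11147065 0.0566875 ]
```

View pics/crop.png

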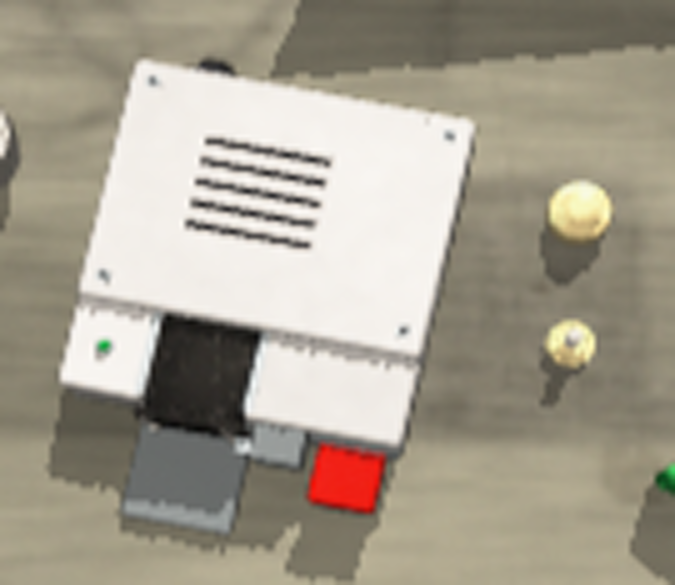

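The crop confirms the choice: black module front at about (200,210) between the white jaws, steel catch at (213,213), lug at (220,214), red key at (234,221), grey sill below. Next I cast rays onto known heights to get the key face, plate and sill edges.

```bash
python3 - <<'E'
from h import *
f=np.load("top0.npz"); im,d,K,T=[f[k] for k in("im","d","K","T")]
c=lambda x,y:(x/5+165-.4,y/4.5+115-.4)
pts=dict(keyFL=(309,497,.0385),keyFR=(376,513,.0385),keyBL=(320,446,.0385),keyBR=(385,460,.0385),plL=(146,420,.051),plR=(243,434,.051),sillL=(123,512,.010),sillR=(229,530,.010),
 topFL=(79,293,.056),topFR=(418,356,.056),topBL=(140,62,.056),topBR=(473,123,.056),frL=(62,382,.048),frR=(402,444,.048))
W={k:ray(*c(x,y),z,K,T) for k,(x,y,z) in pts.items()}
for k,w in W.items(): print(k,np.round(w*1000,1))
x=sum((W[b]-W[a])[:2]/np.linalg.norm(W[b]-W[a]) for a,b in(("topFL","topBL"),("topFR","topBR"),))
y=[W[a]-W[b] for a,b in(("topFL","topFR"),("topBL","topBR"),("frL","frR"),("plL","plR"),("keyFL","keyFR"),("sillL","sillR"))]
print("yaw x",np.degrees(np.arctan2(x[1],x[0])),"yaw y",[round(float(np.degrees(np.arctan2(-k[0],k[1]))),1) for k in y],[round(float(np.linalg.norm(k)*1000),1) for k in y])
th=np.radians(-10.6); X=np.array([np.cos(th),np.sin(th)]);Y=np.array([-X[1],X[0]])
for k,w in W.items(): print(k,"along",round(w[:2]@X*1000,1),"lat",round(w[:2]@Y*1000,1))
o=get_obs(); p=o['position'][:2]; print(p@X,p@Y)
E
```

```text
keyFL [514.3 -23.3  38.5]
keyFR [508.1 -48.5  38.5]
keyBL [535.7 -26.8  38.5]
keyBR [530.3 -51.4  38.5]
plL [544.1  37.4  51. ]
plR [539.    1.3  51. ]
sillL [508.2  49.6  10. ]
sillR [501.3   8.5  10. ]
topFL [595.7  63.4  56. ]
topFR [572.  -62.9  56. ]
topBL [694.   44.3  56. ]
topBR [670.6 -81.6  56. ]
frL [559.6  69.5  48. ]
frR [536.3 -57.7  48. ]
yaw x -10.898596762413815 yaw y [-10.6, -10.5, -10.4, -8.0, -13.7, -9.6] [128.5, 128.1, 129.3, 36.4, 26.0, 41.7]
keyFL along 509.8 lat 71.8
keyFR along 508.4 lat 45.8
keyBL along 531.5 lat 72.2
keyBR along 530.7 lat 47.1
plL along 527.9 lat 136.8
plR along 529.6 lat 100.4
sillL along 490.4 lat 142.3
sillR along 491.2 lat 100.6
topFL along 573.9 lat 171.9
topFR along 573.8 lat 43.4
topBL along 674.0 lat 171.2
topBR along 674.2 lat 43.1
frL along 537.2 lat 171.3
frR along 537.7 lat 42.0
0.02788692293236103 0.5486562154364566
```

Yaw is -10.65°. Along the dock axis the key is at 509 mm, the plate about 531 and the sill end 490. Laterally the key is at 59 and the channel at 121. The differences (22, 62, 41) match the sizes given. I'll approach with the fingers 62 mm apart, centred at lateral 90 and along 483.

```bash
python3 -m inch '[0.44,0.45,-0.66,0,0.18,0.44,0.45,-0.66,0,0.18,0.44,0.45,-0.66,0,0.18,0.44,0.45,-0.66,0,0.18,0.44,0.45,-0.66,0,0.18,0.44,0.45,-0.66,0,0.18,0.44,0.45,-0.66,0,0.18,0.44,0.45,-0.66,0,0.18]'
python3 -m inch '[0.44,0.45,-0.66,0,0.18,0.44,0.45,-0.66,0,0.18,0.44,0.45,-0.66,0,0.18,0.44,0.45,-0.66,0,0.18,0.44,0.45,-0.66,0,0.18,0.44,0.45,-0.66,0,0.18,0.44,0.45,-0.66,0,0.18,0.44,0.45,-0.66,0,0.18]'
python3 -m inch '[0.44,0,0,0,0,0.44,0,0,0,0]'
cat >> h.py <<'E'
def st():
    o=get_obs(); p=np.array(o['position']); th=np.radians(-10.65); X=np.array([np.cos(th),np.sin(th)]);Y=np.array([-X[1],X[0]])
    w,x,y,z=o['eef_rot']; ty=np.array([2*(x*y-w*z),1-2*(x*x+z*z)]); ty*=np.sign(ty[1])
    F=np.array(o['force'])
    print("t",round(o['time_s'],2),"p",np.round(p*1000,1),"along,lat",np.round([p[:2]@X*1000,p[:2]@Y*1000],1),"yaw",round(float(np.degrees(np.arctan2(-ty[0],ty[1]))),2),"w",round(o['width'],4),"F along,lat,z",np.round([F[:2]@X,F[:2]@Y,F[2]],2))
E
python3 -c "from h import *;st()"
```

```text
time_s: 0.9
position: [0.3089, 0.2691, 0.231]
eef_rot: [-0.0, 0.105, 0.994, -0.0]
force: [1.2, 0.6, 0.5]
width: 0.0477
grasp_force: 0.0
time_s: 1.7
position: [0.4888, 0.0056, 0.231]
eef_rot: [-0.0, 0.092, 0.996, 0.0]
force: [0.8, 0.8, 0.3]
width: 0.0476
grasp_force: 0.0
time_s: 1.9
position: [0.4882, 0.0059, 0.2307]
eef_rot: [-0.001, 0.094, 0.996, -0.0]
force: [-0.9, 0.5, -0.7]
width: 0.0476
grasp_force: 0.0
t 1.9 p [488.2   5.9 230.7] along,lat [478.7  96.1] yaw -10.79 w 0.0476 F along,lat,z [-0.96  0.35 -0.7 ]
```

```bash
python3 -m inch '[0.44,-0.02,-0.12,-0.5,0,0.44,0,0,-0.7,0,0.44,0,0,-0.7,0,0.44,0,0,-0.7,0,0.44,0,0,-0.7,0,0.44,0,0,-0.5,0,0.44,0,0,-0.3,0,0.44,0,0,0,0]' | grep -E "time|force"
python3 - <<'E'
from h import *
st()
im,d,K,T=grab("scene"); np.savez("s1.npz",im=im,d=d,K=K,T=T)
cv2.imwrite("pics/s1.png",cv2.resize(im[150:300,170:330,::-1],(800,600),fx=0,fy=0,interpolation=cv2.INTER_CUBIC)[:600])
im,d,K,T=grab("wrist"); np.savez("w1.npz",im=im,d=d,K=K,T=T); cv2.imwrite("pics/w1.png",im[:,:,::-1])
E
```

```text
time_s: 2.7
force: [-0.7, -0.1, 0.8]
grasp_force: 0.0
t 2.7 p [484.3   3.   24. ] along,lat [475.4  92.5] yaw -10.46 w 0.0477 F along,lat,z [-0.67 -0.27  0.78]
```

View pics/s1.png

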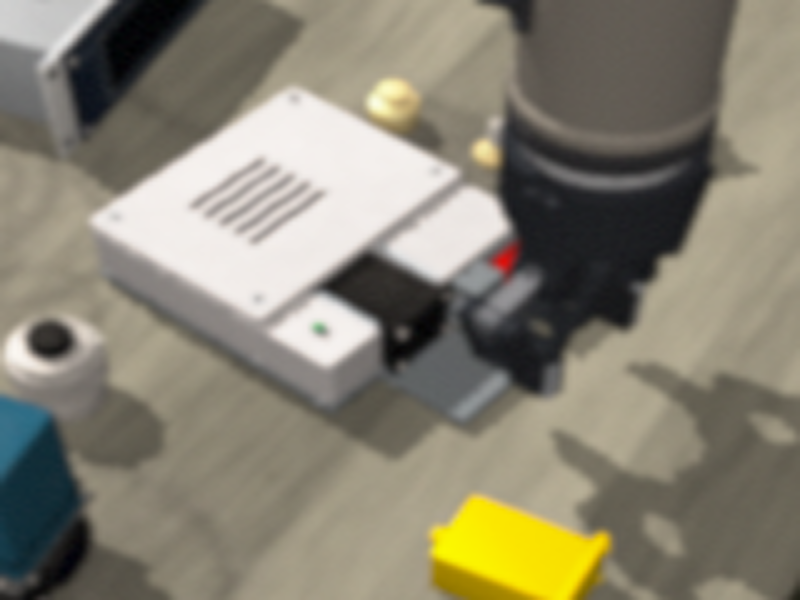

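View pics/w1.png

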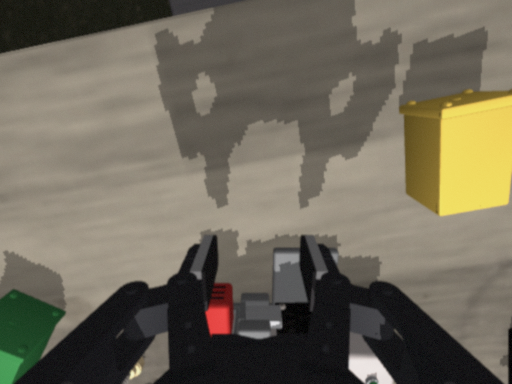

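The scene crop shows the gripper standing in front of the key and sill, clear of everything. In the wrist view the fingertips are at about (207,240) and (306,240), with the red key at (220,305), the sill at (290,275) and the lug at (258,312). Next I measure the fingertips from the wrist depth.

```bash
python3 - <<'E'
from h import *
f=np.load("w1.npz"); im,d,K,T=[f[k] for k in("im","d","K","T")]
P=cloud(d,K,T); th=np.radians(-10.65); X=np.array([np.cos(th),np.sin(th)]);Y=np.array([-X[1],X[0]])
A=np.stack([P[...,:2]@X,P[...,:2]@Y,P[...,2]],-1)*1000
for v in (236,240,250,262,280):
    for u in (192,200,206,212,216,298,303,310,316,322): print((u,v),np.round(A[v,u]).astype(int),end=" ")
    print()
for n,(u,v) in dict(keytop=(221,318),lug=(258,328),sill=(288,275)).items(): print(n,np.round(A[v,u]))
g=(im.max(2)<60)&(A[...,2]>12)&(A[...,2]<45)
for a,b in((180,225),(292,340)):
    m=np.zeros_like(g); m[225:300,a:b]=g[225:300,a:b]; print(np.percentile(A[m],[1,10,50,90,99],axis=0).round())
E
```

```text
(192, 236) [484  45   1] (200, 236) [485  51   0] (206, 236) [466  62  35] (212, 236) [466  66  35] (216, 236) [467  67  32] (298, 236) [484 118   1] (303, 236) [466 116  34] (310, 236) [466 120  34] (316, 236) [484 131   1] (322, 236) [484 135   1] 
(192, 240) [489  45  -1] (200, 240) [488  51   1] (206, 240) [467  63  38] (212, 240) [466  66  39] (216, 240) [470  67  32] (298, 240) [488 119   0] (303, 240) [466 115  38] (310, 240) [467 119  38] (316, 240) [488 131   0] (322, 240) [488 135   0] 
(192, 250) [470  56  42] (200, 250) [466  62  49] (206, 250) [466  65  49] (212, 250) [468  67  46] (216, 250) [475  67  34] (298, 250) [491 118   9] (303, 250) [472 115  39] (310, 250) [466 117  49] (316, 250) [466 120  49] (322, 250) [471 125  42] 
(192, 262) [470  59  54] (200, 262) [466  64  59] (206, 262) [466  67  60] (212, 262) [473  67  49] (216, 262) [481  67  36] (298, 262) [499 118  10] (303, 262) [477 115  42] (310, 262) [466 115  59] (316, 262) [467 118  59] (322, 262) [466 121  59] 
(192, 280) [465  64  74] (200, 280) [470  65  68] (206, 280) [473  67  64] (212, 280) [483  67  51] (216, 280) [521  60   0] (298, 280) [513 118  11] (303, 280) [486 115  46] (310, 280) [474 115  63] (316, 280) [471 117  66] (322, 280) [465 117  74] 
keytop [519.  69.  38.]
lug [523.  91.  42.]
sill [509. 111.  11.]
[[466.  54.  21.]
 [467.  57.  28.]
 [475.  67.  38.]
 [509.  67.  44.]
 [510.  69.  45.]]
[[466. 115.  29.]
 [466. 115.  33.]
 [471. 115.  39.]
 [484. 126.  44.]
 [488. 128.  45.]]
```

Tips are at z≈31, pad fronts at along≈487, and the fingers at lat 55–67 and 115–127, so they line up with key and module. I lower 13 mm and advance.

```bash
python3 -m inch '[0.44,0,0,-0.13,0,0.44,0,0,-0.13,0,0.44,0,0,0,0,0.44,0.1,-0.02,0,0,0.44,0.1,-0.02,0,0,0.44,0.1,-0.02,0,0,0.44,0,0,0,0,0.44,0,0,0,0]' | grep -E "time"
python3 -c "from h import *;st()"
```

```text
time_s: 3.6
t 3.6 p [502.6  -2.3  13.3] along,lat [494.4  90.6] yaw -10.63 w 0.0482 F along,lat,z [-0.12 -0.12 -0.42]
```

```bash
python3 -m inch '[0.44,0.04,-0.007,0,0,0.44,0,0,0,0,0.44,0,0,0,0]' >/dev/null; python3 -c "from h import *;st()"
python3 -m inch '[0.44,0.04,-0.007,0,0,0.44,0,0,0,0,0.44,0,0,0,0]' >/dev/null; python3 -c "from h import *;st()"
python3 -m inch '[0.44,0.04,-0.007,0,0,0.44,0,0,0,0,0.44,0,0,0,0]' >/dev/null; python3 -c "from h import *;st()"
```

```text
t 3.9 p [504.4  -2.5  13.3] along,lat [496.2  90.7] yaw -10.63 w 0.048 F along,lat,z [-0.56  0.31 -0.14]
t 4.2 p [506.5  -2.9  13.3] along,lat [498.3  90.8] yaw -10.62 w 0.0478 F along,lat,z [-0.2   0.61  0.59]
t 4.5 p [508.   -3.2  13.2] along,lat [499.9  90.7] yaw -10.63 w 0.0482 F along,lat,z [-0.97  0.16  0.18]
```

```bash
python3 -m inch '[0.44,0.04,-0.007,0,0,0.44,0,0,0,0,0.44,0,0,0,0]' >/dev/null; python3 -c "from h import *;st()"
python3 -m inch '[0.44,0.04,-0.007,0,0,0.44,0,0,0,0,0.44,0,0,0,0]' >/dev/null; python3 - <<'E'
from h import *
st()
im,d,K,T=grab("wrist"); np.savez("w2.npz",im=im,d=d,K=K,T=T); cv2.imwrite("pics/w2.png",cv2.resize(im[210:384,150:382,::-1],(800,600),interpolation=cv2.INTER_CUBIC))
st()
E
```

```text
t 4.8 p [509.8  -3.6  13.1] along,lat [501.7  90.7] yaw -10.63 w 0.0482 F along,lat,z [-3.12 -0.74  2.26]
t 5.1 p [511.3  -3.9  13. ] along,lat [503.3  90.7] yaw -10.62 w 0.0479 F along,lat,z [-4.15 -0.76  2.17]
t 5.15 p [511.3  -3.9  13. ] along,lat [503.3  90.6] yaw -10.61 w 0.0477 F along,lat,z [-4.41 -1.8   3.47]
```

View pics/w2.png

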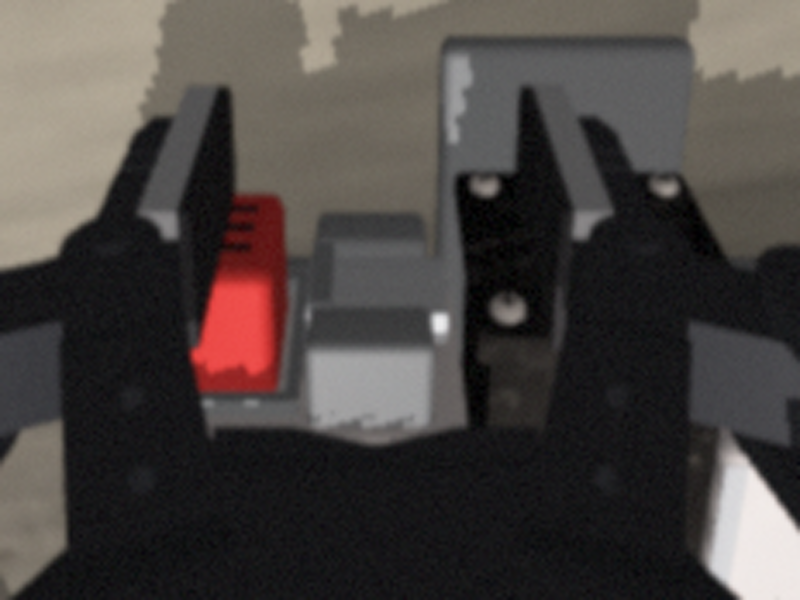

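The wrist crop shows the module popped out past the steel catch (440,325) and standing against the left finger (545,180); the force is -4.4 N. The key is in by roughly 3–4 mm, so I press 3 mm further for margin and hold.

```bash
python3 -m inch '[0.44,0.03,-0.006,0,0,0.44,0.03,-0.006,0,0,0.44,0,0,0,0,0.44,0,0,0,0,0.44,0,0,0,0,0.44,0,0,0,0,0.44,0,0,0,0,0.44,0,0,0,0]' >/dev/null; python3 - <<'E'
from h import *
st()
im,d,K,T=grab("wrist"); P=cloud(d,K,T); th=np.radians(-10.65); X=np.array([np.cos(th),np.sin(th)])
h,s,v=cv2.split(cv2.cvtColor(im,cv2.COLOR_RGB2HSV)); R=(s>150)&((h<8)|(h>172)); R[:, :190]=0;R[:,260:]=0
print("red near edge along",np.percentile((P[R][:,:2]@X)*1000,[1,3,10]), R.sum())
B=(im.max(2)<50); B[:,:284]=0;B[:,300:]=0;B[:255]=0;B[320:]=0
a=P[...,:2]@X*1000; q=B&(P[...,2]<.053)&(P[...,2]>.02)
print("plate",np.percentile(a[q],[2,5,10,50]),np.percentile(P[q][:,2],[5,50,95]))
E
```

```text
t 5.95 p [512.9  -4.2  12.9] along,lat [504.9  90.7] yaw -10.6 w 0.0479 F along,lat,z [-7.87 -0.09  4.74]
red near edge along [488.537788   514.7653861  515.46860982] 1115
plate [515.0632057  515.27510378 515.44539249 516.09154593] [0.02176697 0.03706552 0.0513098 ]
```

```bash
python3 -m inch '[0.44,0.03,-0.006,0,0,0.44,0,0,0,0,0.44,0,0,0,0,0.44,0,0,0,0,0.44,0,0,0,0,0.44,0,0,0,0]' >/dev/null; python3 -c "from h import *;st()"
python3 -m inch '[0.44,-0.04,0.007,0,0,0.44,-0.04,0.007,0,0,0.44,-0.04,0.007,0,0,0.44,-0.04,0.007,0,0,0.44,-0.04,0.007,0,0,0.44,-0.04,0.007,0,0,0.44,-0.04,0.007,0,0,0.44,-0.04,0.007,0,0]' >/dev/null; python3 -c "from h import *;st()"
python3 -m inch '[0.44,-0.04,0.007,0,0,0.44,-0.04,0.007,0,0,0.44,-0.04,0.007,0,0,0.44,-0.04,0.007,0,0,0.44,-0.04,0.007,0,0,0.44,-0.04,0.007,0,0,0.44,0,0,0,0,0.44,0,0,0,0]' >/dev/null; python3 - <<'E'
from h import *
st()
im,d,K,T=grab("wrist"); np.savez("w3.npz",im=im,d=d,K=K,T=T); cv2.imwrite("pics/w3.png",cv2.resize(im[210:384,150:382,::-1],(800,600),interpolation=cv2.INTER_CUBIC))
E
```

```text
t 6.6 p [514.2  -4.5  12.9] along,lat [506.1  90.6] yaw -10.6 w 0.048 F along,lat,z [-8.37 -1.24  5.4 ]
t 7.4 p [501.2  -2.1  13.3] along,lat [492.9  90.6] yaw -10.62 w 0.0479 F along,lat,z [-2.54 -0.61 -0.96]
t 8.2 p [4.891e+02 1.000e-01 1.340e+01] along,lat [480.6  90.5] yaw -10.62 w 0.0479 F along,lat,z [0.01 0.57 0.9 ]
```

View pics/w3.png

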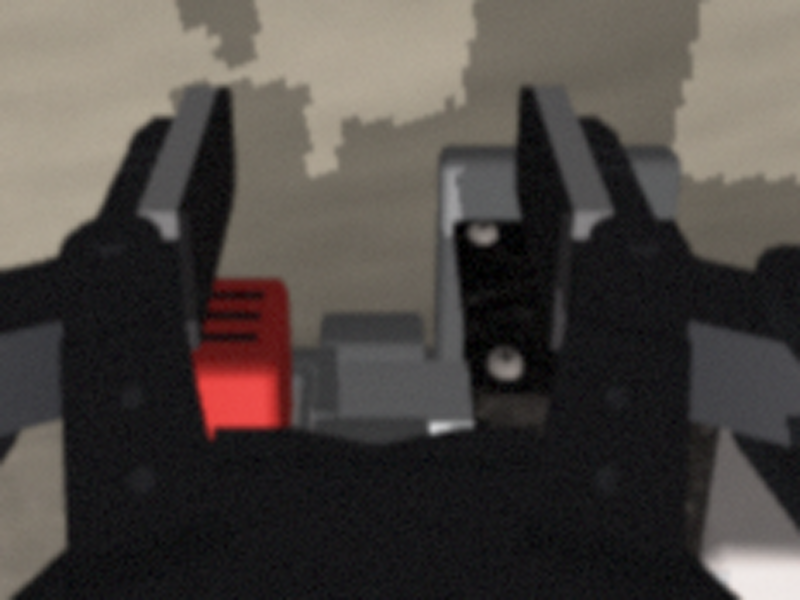

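The key is back out (250,280) and the module stands further out over the sill, with the finger no longer loaded (0 N). I'll back off 30 mm, rise and check from the top camera.

```bash
python3 -m inch '[0.44,-0.1,0.019,0,0,0.44,-0.2,0.037,0,0,0.44,-0.3,0.055,0,0,0.44,-0.3,0.055,0,0,0.44,0,0,0.4,0,0.44,0,0,0.8,0,0.44,0,0,0.8,0,0.44,0,0,0.8,0]' >/dev/null
python3 -m inch '[0.44,-0.8,0,0.4,0,0.44,-0.8,0,0,0,0.44,0,0,0,0,0.44,0,0,0,0]' >/dev/null
python3 - <<'E'
from h import *
st()
im,d,K,T=grab("top"); P=cloud(d,K,T); cv2.imwrite("pics/t4.png",cv2.resize(im[115:245,165:300,::-1],None,fx=5,fy=4.5,interpolation=cv2.INTER_CUBIC)[:600])
E
```

```text
t 9.45 p [362.6   8.8 173.1] along,lat [354.8  75.6] yaw -10.57 w 0.0479 F along,lat,z [-0.17 -0.85  0.19]
```

View pics/t4.png

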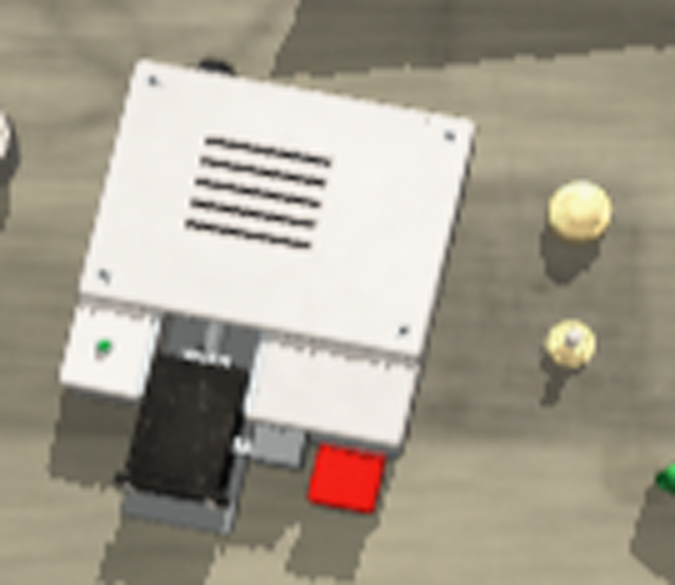

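The module stands straight at crop (185,430), its front edge running (124,484)–(226,503), the key out and the neighbours unmoved. One numeric check before handing in.

```bash
python3 - <<'E'
from h import *
f=np.load("top0.npz"); K,T=f["K"],f["T"]; th=np.radians(-10.65); X=np.array([np.cos(th),np.sin(th)])
c=lambda x,y:(x/5+165-.4,y/4.5+115-.4)
r=lambda x,y:ray(*c(x,y),.051,K,T)
a,b=r(124,484),r(226,503); print(a[:2]@X*1000,b[:2]@X*1000,"yaw",np.degrees(np.arctan2(-(a-b)[0],(a-b)[1])),"before 527.9,529.6 / 531.5")
E
```

```text
500.4347117855469 500.48942215150095 yaw -10.56856933465095 before 527.9,529.6 / 531.5
```

```bash
python3 -c "
from plant import robot
print(robot.sign_off())"
```

```text
the job is handed in; nothing more can be done
None
```

The job is handed in: the module popped out against the finger and was held there with the key in, and by the last camera check it stands straight, about 28–31 mm out, with the key back out and the robot clear. The hand-in returned no verdict.

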